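# Load the embossing die and press the pedal

### The job

Take the square-headed embossing die out of its wooden rack and slide it head first into the nest of the small bench press, fully home against the back stop, with its handle sticking out of the press towards the robot; the rack hides the handle, so you will have to put the die down and take it again by the handle. Then press the pedal steadily, without slamming it, all the way down to its stop, hold it there for about a second and let it come all the way up again. Leave the die lying home in the nest and leave the other things on the table where they are.

Things in the scene. Friction and masses are not known exactly. Their poses are not given: they have to be found in the camera images.
- square_die: die to be used: aluminium head 90 x 60 mm (x, y), 18 mm thick, with a straight wooden handle 22 mm wide, 18 mm thick, from x = -45 to -135 mm; undersides level; 0.17 to 0.35 kg. Origin: centre of the head's underside; x points from handle to head's free end, z up. It starts in either of two racks, handle under the roof, head sticking out; draw it out along +x
- round_die: the other die, not to be used: round aluminium head of 68 mm diameter, 18 mm thick, same handle (x = -45 to -135 mm); origin and axes likewise. It lies in the other rack, some 140 to 210 mm beside the square one
- rack_a: the fixed wooden rack that holds the square die: a low roofed bay 116 mm wide (y), 112 mm deep (x from -50 to +62 mm), 53 mm high, underside of the roof 38 mm above the table; its mouth faces its -x. The roof's edge is about 7 mm behind the square head and covers the whole handle. Origin: centre of its underside
- rack_b: the like rack that holds the round die, beside the first, nearer to or farther from the robot
- press: fixed grey bench press, 260 mm long, 230 mm wide, 118 mm high at its rear housing; nest and pedal side by side in front. Nest floor 8 mm above the table. The platen hangs over the nest, 20 mm or more above the die while the pedal is up. x points into the press, z up; origin on the table, in the middle of the nest's width
- nest_home (a point): where the square die's origin lies when home: on the nest floor, 8 mm above the table. x points into the press, z up; the die's x must point along it. The nest is a lane along x, 68 mm wide, between guide bars 24 mm high above the table; its bars begin at x = -67 mm (first 17 mm flared, 80 mm wide), its floor at x = -50 mm, back stop at x = +45 mm
- tread (a point): centre of the top of the pedal's tread, a ribbed dark steel plate 70 x 80 mm (x, y), 125 mm beside the nest (to its -y). Pedal up: some 88 mm above the table, sloping up towards the robot; at its stop: level, 40 mm above the table. It swings about an axis along the nest's y, 170 mm behind it and 55 mm above the table; the platen is on the same shaft
- pedal (a joint): angle of the pedal: 0 up, 0.28 rad at its stop. The spring needs about 3 N at the tread at first and 11 N near the stop, a little more when the platen meets the die
- spectacles: pair of spectacles, 130 mm wide, 135 mm long, 40 mm high, standing unfolded; bystander
- burnisher: burnishing tool with a turned wooden handle, 160 mm long, lying; bystander
- tape: roll of paper tape, 90 mm across, 24 mm high, lying; bystander

How it is judged (in metres and radians):
On the way, in this order (a step that is already met when the one before it is completed fails the run):
1. the square die lies fully home in the nest, head in, within 6 mm of the back stop (x of square_die in the frame of nest_home between -0.006 and 0.005 m and y of square_die in the frame of nest_home between -0.007 and 0.007 m and z of square_die in the frame of nest_home between -0.005 and 0.005 m and angle between the x axis of square_die and the x axis of nest_home, either way round below 0.12 rad and angle between square_die's own z axis and vertical below 0.1 rad), for 0.2 s.
2. the pedal is held at its stop and its platen bears on the die, which is still home (x of square_die in the frame of nest_home between -0.008 and 0.005 m and y of square_die in the frame of nest_home between -0.007 and 0.007 m and z of square_die in the frame of nest_home between -0.005 and 0.005 m and angle between the x axis of square_die and the x axis of nest_home, either way round below 0.12 rad and angle between square_die's own z axis and vertical below 0.1 rad and value of joint pedal above 0.26 rad and contact force between pedal and square_die above 1 N), for 0.5 s.
At the end, for the whole second after the job is handed in: The square die lies at rest home in the nest: within 8 mm of the back stop, within 7 mm of the lane's middle, flat on the nest floor, handle out; the pedal is all the way up again (under 0.03 rad) (x of square_die in the frame of nest_home between -0.008 and 0.005 m and y of square_die in the frame of nest_home between -0.007 and 0.007 m and z of square_die in the frame of nest_home between -0.005 and 0.005 m and angle between the x axis of square_die and the x axis of nest_home, either way round below 0.12 rad and angle between square_die's own z axis and vertical below 0.1 rad and value of joint pedal below 0.03 rad and linear speed of square_die below 0.02 m/s); the robot touches nothing.
It fails at once if another thing is shifted by more than 30 mm (distance of any of round_die, spectacles, burnisher, tape from where it was at the start of the episode above 0.03 m).
It fails at once if the pedal is slammed or forced: more than 80 N on it from the fingers (contact force between the fingers and pedal above 80 N).
It also fails if it takes over 56 s, if anything falls off the work surface, if the arm or the gripper's body presses on something with over 40 N, if the wrist force passes 120 N, or if a joint passes its speed limit or range.

### The arm

A 6-joint arm with a two-finger parallel gripper is mounted at the origin on the work surface. World frame = base frame: x ahead of the robot, y to its left, z up, the work surface at z = 0. Lengths are in mm, angles in rad, forces in N, time in s.
With the tool pointing down it reaches from about 350 to 875 mm from the base axis. Payload 4.2 kg.
Tool frame: the origin (TCP) lies midway between the tips of the shut fingers; the grasp point (between the pads) lies 19 mm behind it (arm.tcp_to_grasp is the distance from the TCP to the grasp point, in mm); z points along the fingers, y is the line along which they close (so a half turn about z gives the same grasp; the last joint's range is limited). The gripper opens to 85 mm and grips with 20 to 120 N. Pads are 22 mm wide; open, the fingers measure 114 mm over their backs; the gripper's body (76 mm by 85 mm) begins 54 mm behind the grasp point. The pads swing forward as they close: fully open they stand 13 mm farther back than shut.
Start: joints at [-1.015, 0.385, 0.008, 0, -1.194, -0.259], TCP at [182.804, -597.647, 231.312] pointing down, gripper open.
Joint ranges: [-3.14, 3.14], [-1.21, 2.06], [-1.07, 1.41], [-3.16, 2.05], [-2.99, -0.16], [-3.1, 3.1]. Speed limits (rad/s): [2.79, 2.79, 3.14, 3.14, 3.14, 3.14].

### API

Orientations are given as a unit quaternion [x, y, z, w].
In Python, from bench import arm, get_image gives the robot as it stands.
- The arm moves only by the tool drive_tool, never from a script. Its argument "deltas" is a list of rows, each a list of 2 entries, a list of its own where there are three numbers: the shift along the tool's x, y, z in cm, then the turn, a rotation vector about the tool's x, y, z in degrees. In form: [[[x, y, z], [ax, ay, az]], ...]. A call has 1 to 12 rows; each row shifts and turns the commanded pose from where the row before left it, along the tool's axes as they then stand; what a row does not reach is not made up. A row lasts 1/10 s, in which the tool goes at most 50 mm and 8.59 degrees, less where a joint would pass 70% of its speed; a pose out of reach is approached as far as the arm can. A call with a gripper value outside its range is refused whole. "claw" is the finger opening in cm, from 0 to 8.54, set as the call begins (left out, the last holds). The fingers move at their own pace and stop on an object; the grip force is fixed at half the most. Time passes only in rows, so rows that do not move let the fingers close. It gives the time, the measured TCP pose, the force, the opening and the grip force at its end, in the units of the state.
- arm.read_state(): the state, without advancing time (a new reading comes with each control period).
- get_image(name): name is "side" or "top" or "wrist"; returns a dict with "img" (384x512x3 uint8, red, green, blue), "fx", "fy", "cx", "cy" (pixels), "D" ([k1, k2, p1, p2, k3] as OpenCV has them; the pictures are not rectified), "eye" and "orientation" of the camera in the world; the wrist camera has in their place "mount" (4x4, takes a point from camera to tool coordinates, whose origin is the TCP and whose axes are the flange's). Camera axes: x right, y down, z forward; pixel columns grow to the right and rows downward; lengths in mm; the calibration is good to about 2 mm. A picture is of the moment at which its call begins: read the wrist's pose just before it. There is no depth.
- arm.job_done(): hands the job in; it is judged then, once.
The state is a dict: "clock": time; "joints": joint angles; "joint_vel": joint speeds; "joint_efforts": joint torques, N m; "position": TCP position; "ee_rot": TCP orientation; "contact_force": force on the tool from outside, world axes, zero at the start; "wrist_torque": the same for the moment, N m; "gripper_width": finger opening in mm; "grasp_force": force on a finger pad.
Only numpy, scipy, OpenCV 4.12 (cv2) and the standard library are available. Lean on these libraries where they do the work, as an engineer would, in place of code of your own. Each camera call takes 0.05 s, during which the arm holds its last target. There are 200 camera calls.

## Working session

There is one attempt and no reset: what is moved stays moved. The work goes in short steps, Python scripts to look and compute and a tool call to move; the robot and the scene stay as the last step left them, time stands still between calls to the robot, and variables do not carry over. Pictures are saved under pics/ and viewed, at most 13 in all, crops included, and the job is handed in when it is done.

Besides the shell and the picture viewer there is one more tool, called as a command line: name --argument value ..., lists and objects as JSON in quotes. drive_tool: Moves the arm, as the interface text tells. Its arguments: {"type":"object","properties":{"deltas":{"type":"array"},"claw":{"type":"number"}},"required":["deltas"]}

```bash
mkdir -p pics
python3 - <<'E'
from bench import arm,get_image
import cv2,json,numpy as np
s=arm.read_state(); print(s)
for n in ("top","side"):
    d=get_image(n); cv2.imwrite(f"pics/{n}0.png",d["img"][...,::-1])
    print(n,{k:v for k,v in d.items() if k!="img"})
E
```

```text
{'clock': 0.0, 'joints': array([-1.01543162e+00,  3.85580050e-01,  6.59674562e-03, -4.84681811e-04,
       -1.19403034e+00, -2.58602239e-01]), 'joint_vel': array([-6.70032249e-04, -1.48766964e-03, -1.54843943e-03,  9.25997576e-04,
        4.69989049e-04,  5.55002438e-05]), 'joint_efforts': array([-9.36827309e-04, -3.92289662e+01,  1.88400739e+01,  4.18610841e+00,
       -4.61306816e-03, -3.21334170e-06]), 'position': array([ 182.60066996, -597.10036817,  230.19817003]), 'ee_rot': array([-1.47748827e-01,  9.89024269e-01,  1.10726296e-03, -2.32006633e-04]), 'contact_force': array([-0.61525378,  0.61047644, -0.42166017]), 'wrist_torque': array([-0.02176451,  0.01640955,  0.06781034]), 'grasp_force': 0.0, 'gripper_width': 85.43585478293133}
top {'fx': 367.82243928728354, 'fy': 367.82243928728354, 'cx': 253.94155982058504, 'cy': 199.5670172595352, 'D': array([0.01346038, 0.        , 0.        , 0.        , 0.        ]), 'eye': array([ 474.13507371,  -44.82486634, 1236.69764232]), 'orientation': array([-0.70629832,  0.70659342, -0.02050593,  0.0380518 ])}
side {'fx': 441.9738719738891, 'fy': 441.9738719738891, 'cx': 262.00829524302713, 'cy': 184.1674661926791, 'D': array([-0.09965611,  0.        ,  0.        ,  0.        ,  0.        ]), 'eye': array([152.23320088, 798.26947286, 723.30244827]), 'orientation': array([-0.2099896 ,  0.85593976, -0.45750422,  0.1181583 ])}
```

View pics/top0.png

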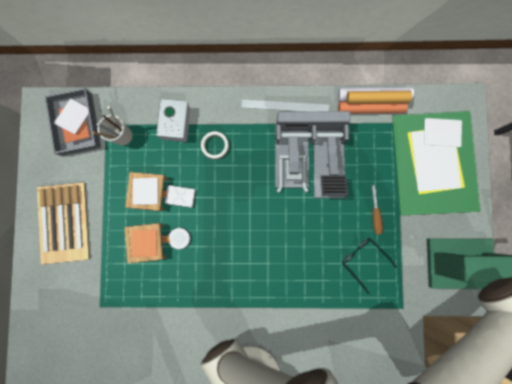

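View pics/side0.png

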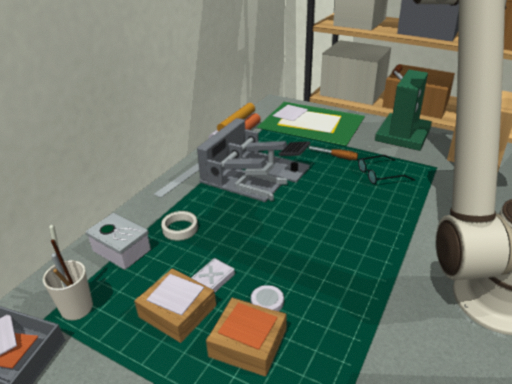

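Top view: square die head at about (181,197) sticks out of the rack at (146,190), pointing right (world −y). The round die is at (179,239), the press nest lane at about (292,170), and the tread at (334,186). The burnisher and spectacles lie below and right of the tread.

```bash
cat > h.py <<'E'
from bench import arm,get_image
import cv2,numpy as np
from scipy.spatial.transform import Rotation as R
def cam(n):
    s=arm.read_state(); d=get_image(n)
    d["K"]=np.array([[d["fx"],0,d["cx"]],[0,d["fy"],d["cy"]],[0,0,1.]])
    if n=="wrist":
        T=np.eye(4);T[:3,:3]=R.from_quat(s["ee_rot"]).as_matrix();T[:3,3]=s["position"]
        M=T@d["mount"]; d["R"]=M[:3,:3]; d["eye"]=M[:3,3]
    else: d["R"]=R.from_quat(d["orientation"]).as_matrix()
    return d
def plane(d,uv,z):
    p=cv2.undistortPoints(np.float64(uv).reshape(-1,1,2),d["K"],d["D"]).reshape(-1,2)
    r=np.c_[p,np.ones(len(p))]@d["R"].T
    return d["eye"]+r*((z-d["eye"][2])/r[:,2])[:,None]
def proj(d,P):
    return cv2.projectPoints((np.atleast_2d(P)-d["eye"])@d["R"],np.zeros(3),np.zeros(3),d["K"],d["D"])[0].reshape(-1,2)
def crop(d,x0,y0,x1,y1,f): return cv2.resize(d["img"][y0:y1,x0:x1,::-1],None,fx=f,fy=f,interpolation=cv2.INTER_CUBIC)
E
python3 - <<'E'
from h import *
d=cam("top")
a=crop(d,120,165,210,265,4); b=crop(d,265,105,365,205,4)
cv2.imwrite("pics/c1.png",np.hstack([a,b]))
print(plane(d,[[181,197],[179,239]],18).round(),plane(d,[[292,170]],8).round(),plane(d,[[334,186]],88).round())
hsv=cv2.cvtColor(d["img"],cv2.COLOR_RGB2HSV)
m=((hsv[...,1]<60)&(hsv[...,2]>150)).astype(np.uint8); m[:,:164]=0;m[:,200:]=0;m[:180]=0;m[255:]=0
for c in cv2.findContours(m,0,1)[0]:
    if cv2.contourArea(c)>50:
        r=cv2.minAreaRect(c); print(r); print(plane(d,cv2.boxPoints(r),18).round(1),plane(d,[r[0]],18))
E
```

```text
[[584. 229.  18.]
 [445. 234.  18.]] [[ 676. -142.    8.]] [[ 612. -267.   88.]]
((179.0, 238.5), (21.0, 20.0), 90.0)
[[481.  267.6  18. ]
 [481.  200.9  18. ]
 [411.9 199.8  18. ]
 [411.8 266.2  18. ]] [[446.35630612 233.61253736  18.        ]]
((179.89883422851562, 195.90750122070312), (26.686038970947266, 19.31126594543457), 8.746162414550781)
[[562.9 281.8  18. ]
 [627.  273.3  18. ]
 [613.2 184.3  18. ]
 [549.2 193.2  18. ]] [[587.98568091 233.11774175  18.        ]]
```

View pics/c1.png

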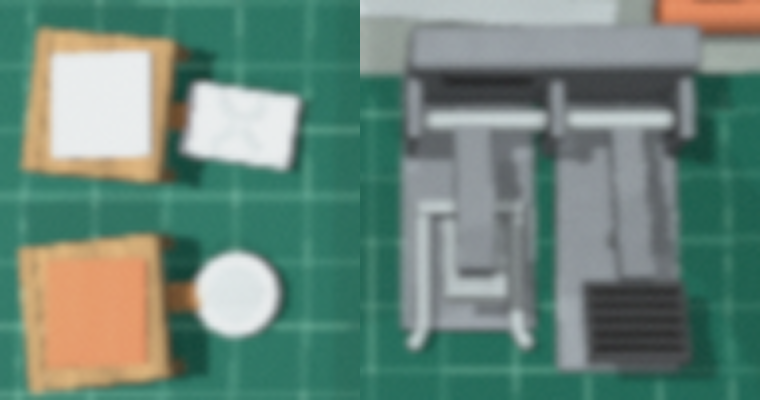

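The crop shows the nest's guide bars at about px x=281 and 304, flared ends at y≈190, and the tread at (334,185). The square die's box fit is near (588,233), heading about −99°. I'll move over the press for a wrist view.

drive_tool --deltas '[[[-3.4,2.9,-0.9],[0,0,0]],[[-3.4,2.9,-0.9],[0,0,0]],[[-3.4,2.9,-0.9],[0,0,0]],[[-3.4,2.9,-0.9],[0,0,0]],[[-3.4,2.9,-0.9],[0,0,0]],[[-3.4,2.9,-0.9],[0,0,0]],[[-3.4,2.9,-0.9],[0,0,0]],[[-3.4,2.9,-0.9],[0,0,0]],[[-3.4,2.9,-0.9],[0,0,0]],[[-3.4,2.9,-0.9],[0,0,0]],[[-3.4,2.9,-0.9],[0,0,8.5]],[[0,0,0],[0,0,8.5]]]'

```text
clock: 1.35
position: [448.1, -182.7, 330.5]
ee_rot: [-0.005, 1.0, 0.0, 0.001]
contact_force: [0.0, -0.8, -0.2]
gripper_width: 85.5
grasp_force: 0.0
```

Run:
```python
from h import *
d=cam("wrist"); s=arm.read_state()
print(d["mount"].round(3),s["position"],R.from_quat(s["ee_rot"]).as_matrix().round(3),s["joint_vel"].round(3))
cv2.imwrite("pics/w1.png",d["img"][...,::-1])
np.save("pics/w1.npy",d,allow_pickle=True)
```

```text
[[ 1.00000e-03 -9.55000e-01 -2.96000e-01  7.56780e+01]
 [ 1.00000e+00  1.00000e-03  0.00000e+00 -5.40000e-02]
 [ 0.00000e+00 -2.96000e-01  9.55000e-01 -1.41834e+02]
 [ 0.00000e+00  0.00000e+00  0.00000e+00  1.00000e+00]] [ 446.82719409 -183.86411563  329.87849111] [[-1.    -0.005  0.001]
 [-0.005  1.     0.   ]
 [-0.001  0.    -1.   ]] [-0.048 -0.004 -0.025 -0.    -0.005  0.307]
```

View pics/w1.png

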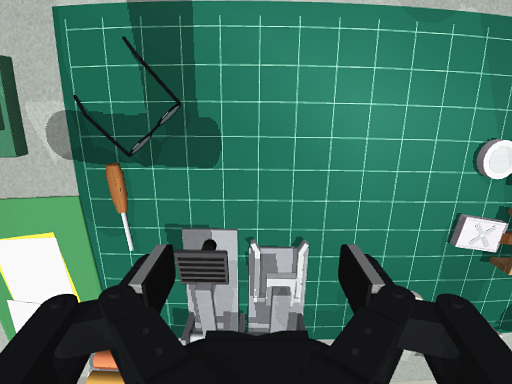

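Wrist view: tread at (200,266), nest lane at (278,275) with the flared bar tips at (255,247) and (303,245), square die at (480,233), round die at (497,158). Spectacles and burnisher are at left, well clear. I'll shift a bit for a sharper view of the nest.

drive_tool --deltas '[[[-3,1.5,0.8],[0,0,0]],[[-3,1.5,0.8],[0,0,0]],[[-1.5,1,0.4],[0,0,0]],[[0,0,0],[0,0,0]],[[0,0,0],[0,0,0]],[[0,0,0],[0,0,0]]]'

```text
clock: 2.0
position: [519.5, -145.8, 310.2]
ee_rot: [-0.005, 1.0, -0.0, 0.0]
contact_force: [-0.5, -0.4, 0.2]
gripper_width: 85.1
grasp_force: 0.0
```

Run:
```python
from h import *
d=cam("wrist"); s=arm.read_state()
print(s["position"],R.from_quat(s["ee_rot"]).as_euler("zyx",degrees=True),d["eye"])
cv2.imwrite("pics/w2.png",crop(d,160,110,360,310,3))
np.save("pics/w2.npy",d,allow_pickle=True)
```

```text
[ 519.47045876 -145.77137219  310.32460759] [1.79434858e+02 4.30381443e-02 1.79994598e+02] [ 443.75721472 -146.55922709  451.9665576 ]
```

View pics/w2.png

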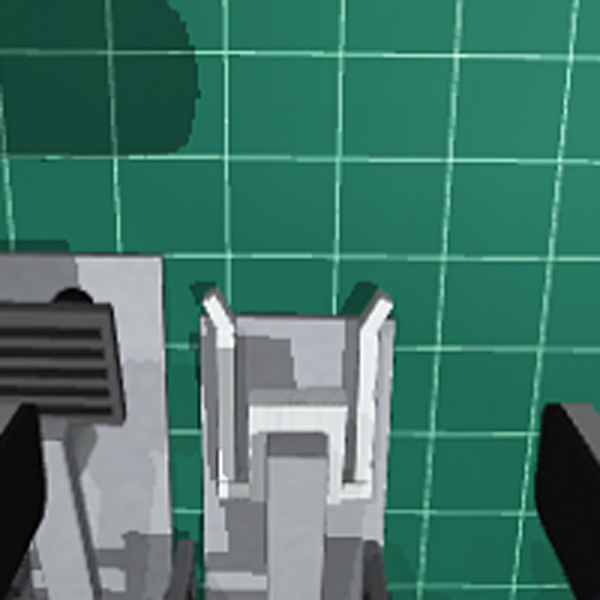

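The crop (x3, offset 160,110) shows the flare tips at (210,297) and (387,298). The bar tops have outer edges at 219 and 378 near the bend, and 219 and 370 at the back stop (y≈497). The floor's front edge is at y≈317, and the tread's right edge runs (107,304)–(125,424).

Run:
```python
from h import *
d=np.load("pics/w2.npy",allow_pickle=True).item()
f=lambda L,z:plane(d,np.array(L)/3+[160-1/3,110-1/3],z).round(1)
print("tips",f([[203,300],[213,292],[383,293],[393,305]],24))
print("outer edges L",f([[219,350],[219,497]],24),"R",f([[378,340],[370,497]],24))
print("inner L",f([[235,350]],24),"R",f([[359,340]],24))
print("plate front L,R",f([[203,317],[395,317]],8), "plate z8 L back",f([[206,560],[384,560]],8))
print("tread side",f([[107,304]],93),f([[125,424]],80))
img=d["img"]; g=cv2.cvtColor(img,cv2.COLOR_RGB2GRAY)
def row(y,x0,x1): print(y,x0,g[y,x0:x1])
for y in (228,240,250,262): row(y,224,296)
for y in (212,222,235,245): row(y,130,206)
```

```text
tips [[ 603.2 -191.6   24. ]
 [ 598.6 -186.2   24. ]
 [ 598.1  -95.5   24. ]
 [ 604.9  -89.8   24. ]]
outer edges L [[ 632.1 -183.4   24. ]
 [ 725.  -184.9   24. ]] R [[625.3 -97.   24. ]
 [724.  -97.3  24. ]]
inner L [[ 632.  -174.7   24. ]] R [[ 625.4 -107.4   24. ]]
plate front L,R [[ 619.3 -193.5    8. ]
 [ 618.1  -86.3    8. ]] plate z8 L back [[ 781.1 -195.2    8. ]
 [ 779.9  -84.9    8. ]]
tread side [[ 579.9 -227.7   93. ]] [[ 647.5 -225.3   80. ]]
228 224 [ 86  52  62 129 121 120 120 119 159 177 171 170 175 179  65 104 103 103
 121 120 118 118 118 119 118 119 120 121 120 121 120 119 123 171 186 184
 183 185 185 184 184 182 182 182 181 181 181 181 182 180 115 119 121 122
 116  97 246 236 232 233 237 234 160 165 182 185 184  75  80  82  82  82]
240 224 [ 77  76  41 199 117 119 119 118 130 179 172 169 174 185  71 103 104 103
 122 136 146 147 149 145 147 147 145 148 148 146 144 147 147 142 141 140
 145 143 142 142 147 146 146 149 146 146 145 143 144 148 147 123 120 118
 101 164 240 233 233 234 190 168 166 170 187 182 129  78  83  84  84  83]
250 224 [ 77  77  36 182 186 114 119 
[... 1136 characters left out ...]
38  38  38  40  80  83  79  55  23 190 191 190
 190 189 190 190]
235 130 [ 82  81  80  92 131 129  78  82  83  83  83  82  83  84  77  82  80  63
  60  61  61  59  60  47  47  46  46  47  46  46  46  46  45  45  46  45
  44  44  45  46  44  45  41  34  34  33  35  34  34  33  34  33  32  33
  33  33  33  32  32  32  32  32  32  32  26  40  78  84  78  42  77 170
 172 171 168 168]
245 130 [ 81  82  83  82  79 108 137  78  82  83  83  83  83  83  83  84  83  76
  82  60  32  29  30  30  28  26  99 100 100  99  99 100  99 100 101  93
  45  16  14  10   7  13  30  42  42  41  42  42  42  42  42  40  42  42
  41  42  43  42  49  54  54  54  54  55  54  55  53  67  79  79  59  27
 164 171 170 169]
```

drive_tool --deltas '[[[-0.8,4.2,0.7],[0,0,0]],[[-0.8,4.2,0.7],[0,0,0]],[[-0.8,4.2,0.7],[0,0,0]],[[-0.8,4.2,0.7],[0,0,0]],[[-0.8,4.2,0.7],[0,0,0]],[[-0.8,4.2,0.7],[0,0,0]],[[-0.8,4.2,0.7],[0,0,0]],[[-0.8,4.2,0.7],[0,0,0]],[[-0.5,4.2,0.7],[0,0,0]],[[0,0,0],[0,0,-8]],[[0,0,0],[0,0,-8]],[[0,0,0],[0,0,-8]]]'

```text
clock: 3.25
position: [585.1, 233.3, 247.1]
ee_rot: [-0.216, 0.976, 0.0, 0.0]
contact_force: [-0.1, -0.1, -0.1]
gripper_width: 85.5
grasp_force: 0.0
```

drive_tool --deltas '[[[0,0,0],[0,0,-8]],[[0,0,0],[0,0,-8]],[[0,0,0],[0,0,-8]],[[0,0,0],[0,0,-8]],[[0,0,0],[0,0,-8]],[[0,0,0],[0,0,-8]],[[0,0,0],[0,0,-8]],[[0,0,0],[0,0,0]],[[0,0,0],[0,0,0]],[[0,0,0],[0,0,0]]]'

```text
clock: 4.25
position: [585.3, 233.2, 247.0]
ee_rot: [-0.646, 0.763, -0.0, 0.0]
contact_force: [-0.7, -0.1, 0.5]
gripper_width: 85.7
grasp_force: 0.0
```

Run:
```python
from h import *
d=cam("wrist"); s=arm.read_state()
print(s["position"],R.from_quat(s["ee_rot"]).as_matrix().round(3))
cv2.imwrite("pics/w3.png",d["img"][...,::-1])
np.save("pics/w3.npy",d,allow_pickle=True)
hsv=cv2.cvtColor(d["img"],cv2.COLOR_RGB2HSV)
m=((hsv[...,1]<40)&(hsv[...,2]>190)).astype(np.uint8)
for c in cv2.findContours(m,0,1)[0]:
    if cv2.contourArea(c)>600:
        r=cv2.minAreaRect(c); b=plane(d,cv2.boxPoints(r),18); print(np.round(r[0]),cv2.contourArea(c),b.round(1)[:,:2].tolist(),b.mean(0).round(1))
```

```text
[585.24714028 233.32224778 246.91157877] [[-0.165 -0.986  0.   ]
 [-0.986  0.165  0.   ]
 [-0.    -0.    -1.   ]]
[257. 251.] 3331.0 [[652.6, 316.1], [559.7, 313.3], [556.9, 401.2], [656.3, 405.5]] [606.4 359.   18. ]
[ 63. 221.] 5083.5 [[940.3, 213.0], [791.0, 227.7], [815.4, 320.8], [977.8, 309.6]] [881.1 267.8  18. ]
[254. 165.] 2667.0 [[611.0, 186.5], [553.5, 194.7], [563.8, 279.1], [625.0, 270.6]] [588.3 232.7  18. ]
[359. 149.] 1854.5 [[486.5, 204.9], [422.0, 199.2], [409.3, 262.3], [476.8, 268.5]] [448.7 233.7  18. ]
[104. 101.] 3781.0 [[793.6, 67.1], [709.0, 84.3], [732.6, 169.3], [822.9, 152.8]] [764.5 118.3  18. ]
```

View pics/w3.png

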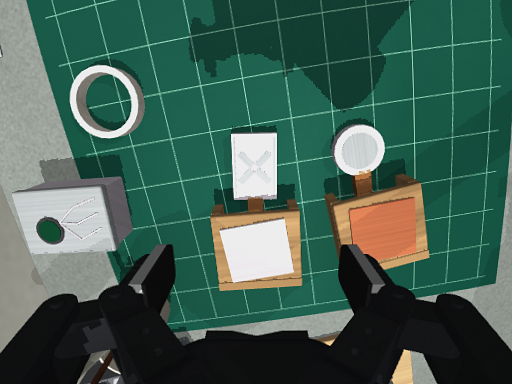

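Wrist view: the square die head is centred at (254,165) and the round die at (359,149). The rays give the square head's centre at (588.3, 232.7), heading −98°. I'll descend and grip the head.

drive_tool --deltas '[[[0,-0.3,4],[0,0,-1.2]],[[0,0,4],[0,0,0]],[[0,0,4],[0,0,0]],[[0,0,4],[0,0,0]],[[0,0,3.5],[0,0,0]],[[0,0,2.5],[0,0,0]],[[0,0,1.5],[0,0,0]],[[0,0,0.9],[0,0,0]],[[0,0,0.2],[0,0,0]],[[0,0,0],[0,0,0]],[[0,0,0],[0,0,0]]]'

```text
clock: 5.4
position: [589.1, 233.6, 2.2]
ee_rot: [-0.655, 0.756, -0.0, 0.001]
contact_force: [-1.1, -0.1, -0.9]
gripper_width: 85.2
grasp_force: 0.0
```

drive_tool --deltas '[[[0,0,0],[0,0,0]],[[0,0,0],[0,0,0]],[[0,0,0],[0,0,0]],[[0,0,0],[0,0,0]],[[0,0,0],[0,0,0]],[[0,0,0],[0,0,0]],[[0,0,0],[0,0,0]],[[0,0,0],[0,0,0]]]' --claw 5.5

```text
clock: 6.2
position: [588.9, 233.5, 2.0]
ee_rot: [-0.655, 0.756, -0.0, 0.001]
contact_force: [-1.4, -0.1, 6.4]
gripper_width: 58.3
grasp_force: 66.7
```

drive_tool --deltas '[[[0,0,-0.5],[0,0,0]],[[1,0,0],[0,0,0]],[[2,0,0],[0,0,0]],[[2,0,0],[0,0,0]],[[2,0,0],[0,0,0]],[[2,0,0],[0,0,0]],[[2,0,0],[0,0,0]],[[2,0,0],[0,0,0]],[[1,0,-1],[0,0,0]],[[0,0,-3],[0,0,0]],[[0,0,-3],[0,0,0]],[[0,0,-3],[0,0,0]]]'

```text
clock: 7.4
position: [568.4, 94.0, 107.6]
ee_rot: [-0.655, 0.756, -0.0, 0.0]
contact_force: [0.8, -0.6, -2.0]
gripper_width: 58.3
grasp_force: 65.8
```

drive_tool --deltas '[[[0,0,0],[0,0,-8.2]],[[0,0,0],[0,0,-8.2]],[[0,0,0],[0,0,-8.2]],[[0,0,0],[0,0,-8.2]],[[0,0,0],[0,0,-8.2]],[[0,0,0],[0,0,-8.2]],[[0,0,0],[0,0,-8.2]],[[0,0,0],[0,0,-8.2]],[[0,0,0],[0,0,-8.2]],[[0,0,0],[0,0,-8.2]],[[0,0,0],[0,0,-8.2]],[[0,0,0],[0,0,-8.2]]]'

```text
clock: 8.6
position: [568.5, 94.4, 106.6]
ee_rot: [1.0, 0.005, 0.001, -0.0]
contact_force: [0.8, 0.5, -1.4]
gripper_width: 58.0
grasp_force: 65.9
```

drive_tool --deltas '[[[-1.2,3.9,0],[0,0,0]],[[-1.2,3.9,0],[0,0,0]],[[-1.2,3.9,0],[0,0,0]],[[-1.2,3.9,0],[0,0,0]],[[-1.2,3.9,0],[0,0,0]],[[-1.2,3.9,0],[0,0,0]],[[0,0,2.5],[0,0,0]],[[0,0,2.5],[0,0,0]],[[0,0,2],[0,0,0]],[[0,0,1.2],[0,0,0]],[[0,0,0.8],[0,0,0]],[[0,0,0],[0,0,0]]]'

```text
clock: 9.8
position: [496.9, -139.7, 15.3]
ee_rot: [1.0, 0.002, -0.0, 0.0]
contact_force: [-0.4, 1.0, -1.4]
gripper_width: 58.3
grasp_force: 65.8
```

Run:
```python
from h import *
s=arm.read_state(); print(s["position"],R.from_quat(s["ee_rot"]).as_matrix().round(4),s["contact_force"])
d=cam("side"); cv2.imwrite("pics/s2.png",crop(d,200,130,400,280,4)); np.save("pics/s2.npy",d,allow_pickle=True)
```

```text
[ 496.94584564 -139.72908632   15.34658252] [[ 1.0e+00  3.6e-03 -8.0e-04]
 [ 3.6e-03 -1.0e+00 -0.0e+00]
 [-8.0e-04  0.0e+00 -1.0e+00]] [-0.39531766  0.9690355  -1.35655309]
```

View pics/s2.png

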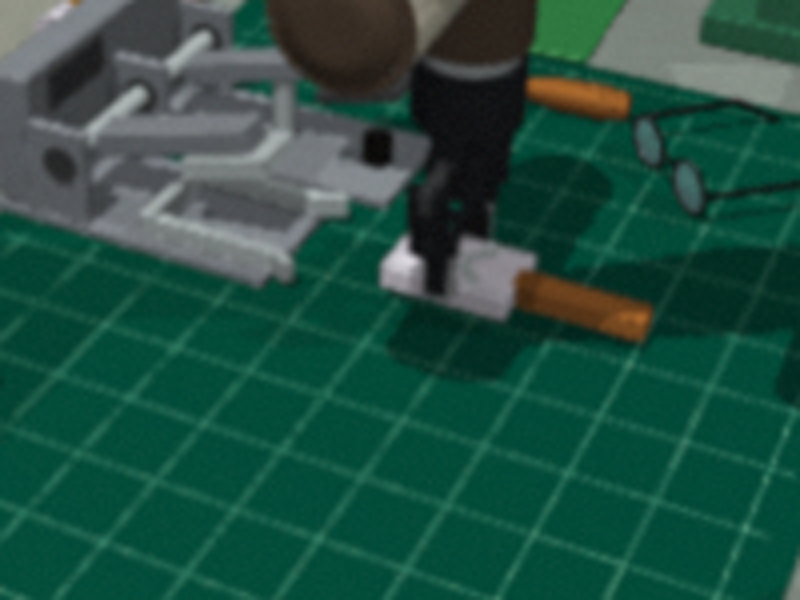

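Side view: the die is held level just above the mat in front of the press, head toward it, handle toward the robot at crop (590,305). I'll set it down, release and measure.

drive_tool --deltas '[[[0,0,0.6],[0,0,0]],[[0,0,0.4],[0,0,0]],[[0,0,0.3],[0,0,0]],[[0,0,0],[0,0,0]],[[0,0,0],[0,0,0]]]'

```text
clock: 10.35
position: [497.1, -139.7, 2.7]
ee_rot: [1.0, 0.002, 0.0, 0.0]
contact_force: [-0.8, 0.5, -1.3]
gripper_width: 58.5
grasp_force: 65.9
```

drive_tool --deltas '[[[0,0,0],[0,0,0]],[[0,0,0],[0,0,0]],[[0,0,0],[0,0,0]],[[0,0,0],[0,0,0]],[[0,0,0],[0,0,0]],[[0,0,-3],[0,0,0]],[[0,0,-4],[0,0,0]],[[0,0,-4],[0,0,0]],[[0,0,-4],[0,0,0]],[[0,0,0],[0,0,0]],[[0,0,0],[0,0,0]]]' --claw 8.5

```text
clock: 11.45
position: [497.2, -139.6, 153.6]
ee_rot: [1.0, 0.002, 0.001, -0.0]
contact_force: [0.2, 0.6, -0.4]
gripper_width: 85.0
grasp_force: 0.0
```

Run:
```python
from h import *
s=arm.read_state(); print(s["position"])
for n in ("wrist","top"):
    d=cam(n); np.save(f"pics/{n}4.npy",d,allow_pickle=True)
    if n=="wrist": cv2.imwrite("pics/w4.png",d["img"][...,::-1])
    hsv=cv2.cvtColor(d["img"],cv2.COLOR_RGB2HSV)
    m1=((hsv[...,1]<50)&(hsv[...,2]>165)).astype(np.uint8)
    m2=((hsv[...,0]<20)&(hsv[...,1]>110)&(hsv[...,2]>60)).astype(np.uint8)
    for nm,m in (("head",m1),("handle",m2)):
      for c in cv2.findContours(m,0,1)[0]:
        if cv2.contourArea(c)>30:
          r=cv2.minAreaRect(c); b=plane(d,cv2.boxPoints(r),18); q=b.mean(0)
          if 330<q[0]<560 and -230<q[1]<-60: print(n,nm,np.round(r[0]),cv2.contourArea(c),b.round(1)[:,:2].tolist(),q.round(1))
```

```text
[ 497.23026341 -139.57567759  153.58643559]
wrist head [257. 184.] 4766.5 [[540.1, -111.0], [540.3, -169.1], [452.3, -172.2], [452.0, -108.7]] [ 496.2 -140.3   18. ]
wrist handle [256. 260.] 1288.5 [[454.4, -129.9], [454.5, -150.0], [364.3, -151.3], [364.2, -129.3]] [ 409.3 -140.1   18. ]
top head [278. 221.] 965.0 [[557.2, -34.7], [557.1, -150.6], [451.7, -149.6], [451.5, -34.6]] [504.4 -92.4  18. ]
top handle [292. 252.] 133.0 [[438.6, -129.8], [438.6, -149.5], [363.9, -148.8], [363.8, -129.3]] [ 401.2 -139.4   18. ]
```

View pics/w4.png

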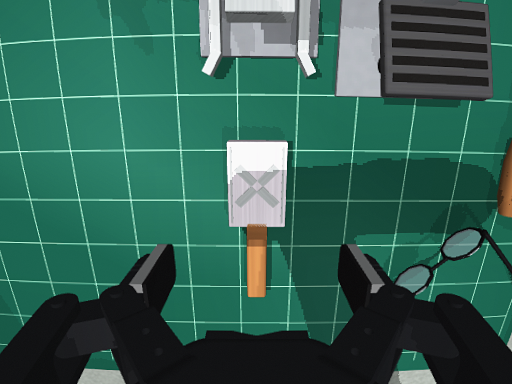

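Wrist view: the die lies straight, head centre (257,184), handle (256,260), nest bars ahead with tips at about (208,70) and (311,70). Quick numeric check of nest alignment in this same view before gripping.

Run:
```python
from h import *
d=np.load("pics/wrist4.npy",allow_pickle=True).item()
print("spect",plane(d,[[395,285]],15).round())
print("tips",plane(d,[[208.5,73],[311.5,73]],24).round(1))
g=cv2.cvtColor(d["img"],cv2.COLOR_RGB2GRAY)
for y in (25,40,50): print(y,190,g[y,190:330])
for x in (250,270): print(x,g[40:75,x])
print("plate",plane(d,[[202,57],[318,57],[260,56]],8).round(1))
```

```text
spect [[ 376. -303.   15.]]
tips [[ 602.3  -96.4   24. ]
 [ 602.8 -188.6   24. ]]
25 190 [ 90  90  90  89  89  89  88  87  83 153 196 190 189 189 191 179 174 174
 156 242 245 243 242 236 235 236 228 230 243 217  66  85 119 127 126 126
 125 124 123 115 136 176 172 171 171 170 171 172 171 171 172 172 171 171
 172 171 170 171 170 170 169 170 168 188 187 186 186 186 186 187 180 117
 121 123 123 124 123 123 124 124 123 123 123 123 122 122 121 120 120 121
 121 120 119 119 120 119 120 121 121 121 123 103 104 104 104 104  87  66
  89 168 186 182 181 176 173 175 179 179 180 145 116 121 122 120 121 120
 120 123 100  58  55  54  90  87  87  87  87  87  87  87]
40 190 [ 91  90  90  90  91  90  90  90  83  55 170 191 189 189 189 190 173 172
 170 221 245 246 243 240 238 239 240 242 243 237 122  80 105 126 124 123
 123 125 125 122 165 193 190 188 178 169 170 170 169 169 169 169 170 169
 169 170 170 170 170 170 170 170 170 168 167 186 185 184 187 186 186 188
 189 180 121 125 125 126 124 125 124 125 124 125 125 124 123 124 124 123
 124 123 122 122 122 122 123 124 123 124 108 105 106 105 104 107  67  
[... 382 characters left out ...]
70 171 171 170 170 171 190 189 187 188 187 187 187
 187 185 185 185 185 185 185 184 186 185 185 187 186 187 187 186 186 186
 185 184 184 183 182 183 183 183 182 182 183 183 169 165 168 143 111  62
 242 244 243 244 247 245 245 247 246 238 223 114 122 123 122 142 188 185
 185 145  63  88  87  87  87  87  86  86  86  87  87  86]
250 [170 170 170 171 170 172 172 171 171 171 171 185 187 188 191 182  58  58
  92  90  88  89  88  88  88  89  88  87  87  88  88  88  88  88  87]
270 [124 124 123 142 191 187 187 186 185 185 186 186 185 185 187 183  86  56
  54  91  88  88  88  88  87  88  87  87  88  86  87  87  87  87  86]
plate [[ 618.4  -88.2    8. ]
 [ 618.9 -196.9    8. ]
 [ 619.2 -142.5    8. ]]
```

drive_tool --deltas '[[[-4.4,0,0],[0,0,0]],[[-4.4,0,0],[0,0,0]],[[0,0,4],[0,0,0]],[[0,0,4],[0,0,0]],[[0,0,3.5],[0,0,0]],[[0,0,2],[0,0,0]],[[0,0,1],[0,0,0]],[[0,0,0.5],[0,0,0]],[[0,0,0],[0,0,0]],[[0,0,0],[0,0,0]]]'

```text
clock: 12.55
position: [409.7, -140.0, 3.3]
ee_rot: [1.0, 0.002, 0.001, 0.0]
contact_force: [0.4, -0.5, 0.4]
gripper_width: 85.2
grasp_force: 0.0
```

drive_tool --deltas '[[[0,0,0],[0,0,0]],[[0,0,0],[0,0,0]],[[0,0,0],[0,0,0]],[[0,0,0],[0,0,0]],[[0,0,0],[0,0,0]],[[0,0,0],[0,0,0]],[[0,0,0],[0,0,0]],[[0,0,0],[0,0,0]],[[0,0,0],[0,0,0]],[[0,0,0],[0,0,0]],[[0,0,0],[0,0,0]],[[0,0,0],[0,0,0]]]' --claw 1.5

```text
clock: 13.75
position: [409.3, -140.0, 3.2]
ee_rot: [1.0, 0.002, 0.0, 0.0]
contact_force: [-1.6, 0.8, 5.4]
gripper_width: 20.9
grasp_force: 59.5
```

drive_tool --deltas '[[[0,0,-0.5],[0,0,0]],[[0,0.15,-0.5],[0,0,0]],[[0,0,-0.5],[0,0,0]],[[0,0,0],[0,0,0]],[[0,0,0],[0,0,0]]]'

```text
clock: 14.25
position: [409.0, -141.6, 17.8]
ee_rot: [1.0, 0.002, 0.0, -0.0]
contact_force: [0.6, -0.8, -1.7]
gripper_width: 20.4
grasp_force: 58.8
```

Run:
```python
from h import *
s=arm.read_state(); print(s["position"],s["wrist_torque"],s["contact_force"],s["gripper_width"])
d=cam("wrist"); np.save("pics/w5.npy",d,allow_pickle=True)
e=cam("side")
a=crop(e,250,150,380,240,5)[:300]; b=crop(d,150,60,360,340,2)
cv2.imwrite("pics/s5.png",np.vstack([crop(e,250,150,380,230,4),cv2.copyMakeBorder(d["img"][60:330,:,::-1],0,0,0,8,0)]))
```

```text
[ 409.01201398 -141.55305171   17.8311429 ] [-0.03976324  0.12199271 -0.06282964] [ 0.5762625  -0.83267087 -1.73343727] 20.429909850164712
```

View pics/s5.png

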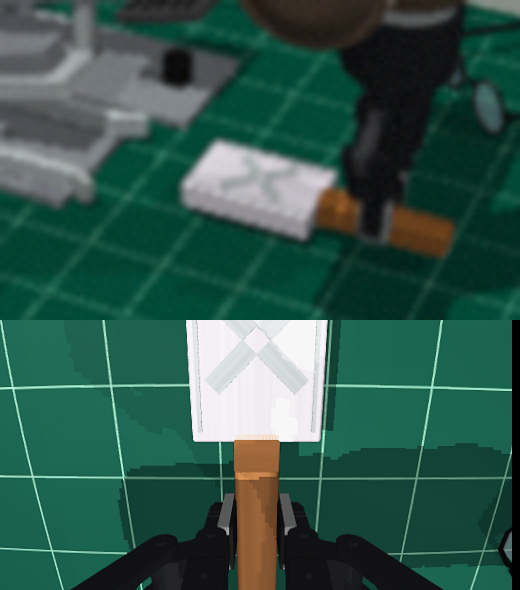

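Side crop: the die is held by the handle, seemingly level. The wrist crop shows the head's rear edge at image row ≈180, spanning columns 193–321. I'll compute the droop from the apparent widths.

Run:
```python
from h import *
d=np.load("pics/w5.npy",allow_pickle=True).item()
hsv=cv2.cvtColor(d["img"],cv2.COLOR_RGB2HSV)
m=((hsv[...,1]<60)&(hsv[...,2]>140)).astype(np.uint8)
c=max([c for c in cv2.findContours(m,0,1)[0]],key=cv2.contourArea)
print(cv2.boundingRect(c))
x0=cv2.boundingRect(c)
for y in range(x0[1]+2,x0[1]+x0[3]-1,12):
    p=c[:,0,:][abs(c[:,0,1]-y)<=1][:,0]
    if len(p)>1:
        a=[[p.min(),y],[p.max()+1,y]]
        P={z:plane(d,a,z) for z in (20,32,45)}
        w=[P[z][1,1]-P[z][0,1] for z in P]
        z=np.interp(60,np.abs(w)[::-1],[45,32,20]); print(y,a,np.round(w,1),"z for 60:",round(z,1),"X,Y",plane(d,a,z).mean(0).round(1))
```

```text
(183, 0, 147, 182)
2 [[np.int32(183), 2], [np.int32(330), 2]] [-64.5 -59.  -53. ] z for 60: 29.8 X,Y [ 526.2 -141.3   29.8]
14 [[np.int32(183), 14], [np.int32(330), 14]] [-65.  -59.4 -53.4] z for 60: 30.8 X,Y [ 521.4 -141.3   30.8]
26 [[np.int32(184), 26], [np.int32(329), 26]] [-64.6 -59.1 -53.1] z for 60: 30.0 X,Y [ 517.  -141.3   30. ]
38 [[np.int32(185), 38], [np.int32(329), 38]] [-64.7 -59.1 -53.1] z for 60: 30.2 X,Y [ 512.3 -141.5   30.2]
50 [[np.int32(185), 50], [np.int32(328), 50]] [-64.8 -59.2 -53.2] z for 60: 30.3 X,Y [ 507.6 -141.3   30.3]
62 [[np.int32(186), 62], [np.int32(328), 62]] [-64.9 -59.3 -53.3] z for 60: 30.6 X,Y [ 502.8 -141.6   30.6]
74 [[np.int32(187), 74], [np.int32(327), 74]] [-64.6 -59.  -53. ] z for 60: 29.9 X,Y [ 498.  -141.6   29.9]
86 [[np.int32(187), 86], [np.int32(326), 86]] [-64.7 -59.2 -53.2] z for 60: 30.2 X,Y [ 493.1 -141.4   30.2]
98 [[np.int32(188), 98], [np.int32(325), 98]] [-64.4 -58.9 -52.9] z for 60: 29.6 X,Y [ 488.1 -141.4   29.6]
110 [[np.int32(188), 110], [np.int32(325), 110]] [-65.1 -59.5 -53.4] z for 60: 30.9 X,Y [ 483.  -141.4   30.9]
122 [[np.int32(189), 122], [np.int32(324), 122]] [-64.8 -59.3 -53.2] z for 60: 30.4 X,Y [ 477.9 -141.5   30.4]
134 [[np.int32(190), 134], [np.int32(323), 134]] [-64.6 -59.  -53. ] z for 60: 29.9 X,Y [ 472.5 -141.5   29.9]
146 [[np.int32(191), 146], [np.int32(323), 146]] [-64.8 -59.2 -53.2] z for 60: 30.3 X,Y [ 467.2 -141.7   30.3]
158 [[np.int32(192), 158], [np.int32(322), 158]] [-64.6 -59.  -53. ] z for 60: 29.9 X,Y [ 461.6 -141.8   29.9]
170 [[np.int32(192), 170], [np.int32(321), 170]] [-64.8 -59.3 -53.2] z for 60: 30.4 X,Y [ 456.1 -141.5   30.4]
```

drive_tool --deltas '[[[2,0,0.3],[0,0,0]],[[2,0,0],[0,0,0]],[[1.5,0,0],[0,0,0]],[[1,0,0],[0,0,0]],[[1,0,0],[0,0,0]],[[1,0,0],[0,0,0]],[[1,0,0],[0,0,0]],[[0.5,0,0],[0,0,0]],[[0,0,0],[0,0,0]]]'

```text
clock: 15.25
position: [509.7, -141.2, 14.6]
ee_rot: [1.0, 0.002, 0.0, 0.0]
contact_force: [-0.2, 0.6, -1.8]
gripper_width: 20.6
grasp_force: 58.7
```

drive_tool --deltas '[[[0.7,0,0],[0,0,0]],[[0.8,0,0],[0,0,0]],[[0.8,0,0],[0,0,0]],[[0.7,0,0],[0,0,0]],[[0,0,0],[0,0,0]]]'

```text
clock: 15.75
position: [540.5, -141.1, 14.7]
ee_rot: [1.0, 0.002, 0.001, 0.0]
contact_force: [-0.1, 0.4, -1.7]
gripper_width: 20.6
grasp_force: 58.7
```

drive_tool --deltas '[[[0.7,0,0],[0,0,0]],[[0.7,0,0],[0,0,0]],[[0.7,0,0],[0,0,0]],[[0.7,0,0],[0,0,0]],[[0.3,0,0],[0,0,0]],[[0,0,0.15],[0,0,0]],[[0,0,0.1],[0,0,0]],[[0,0,0],[0,0,0]]]'

```text
clock: 16.55
position: [569.6, -141.0, 11.9]
ee_rot: [1.0, 0.002, -0.0, -0.0]
contact_force: [0.3, 0.2, -2.0]
gripper_width: 20.2
grasp_force: 58.8
```

drive_tool --deltas '[[[0.3,0,0],[0,0,0]],[[0.3,0,0],[0,0,0]],[[0.3,0,0],[0,0,0]],[[0,0,0],[0,0,0]]]'

```text
clock: 16.95
position: [579.7, -141.0, 12.3]
ee_rot: [1.0, 0.002, 0.0, 0.0]
contact_force: [0.2, 0.2, -1.7]
gripper_width: 20.5
grasp_force: 58.8
```

drive_tool --deltas '[[[0.15,0,0],[0,0,0]],[[0.15,0,0],[0,0,0]],[[0,0,0],[0,0,0]],[[0,0,0],[0,0,0]]]'

```text
clock: 17.35
position: [582.0, -140.9, 12.2]
ee_rot: [1.0, 0.002, -0.0, -0.0]
contact_force: [0.3, 0.2, -1.5]
gripper_width: 20.5
grasp_force: 58.8
```

drive_tool --deltas '[[[0.1,0,0],[0,0,0]],[[0.1,0,0],[0,0,0]],[[0,0,0],[0,0,0]],[[0,0,0],[0,0,0]]]'

```text
clock: 17.75
position: [582.7, -140.9, 11.8]
ee_rot: [1.0, 0.001, -0.001, -0.0]
contact_force: [-3.9, 1.2, -1.4]
gripper_width: 20.3
grasp_force: 58.9
```

drive_tool --deltas '[[[0.1,0,0],[0,0,0]],[[0.1,0,0],[0,0,0]],[[0,0,0],[0,0,0]],[[0,0,0],[0,0,0]]]'

```text
clock: 18.15
position: [582.7, -140.9, 11.4]
ee_rot: [1.0, 0.001, -0.004, -0.0]
contact_force: [-7.5, 1.6, 1.7]
gripper_width: 20.4
grasp_force: 59.1
```

drive_tool --deltas '[[[0,0,0.05],[0,0,0]],[[-0.05,0,0.05],[0,0,0]],[[0,0,0],[0,0,0]],[[0,0,0],[0,0,0]]]'

```text
clock: 18.55
position: [582.7, -140.8, 11.1]
ee_rot: [1.0, 0.001, -0.003, -0.0]
contact_force: [-7.3, 1.7, 3.4]
gripper_width: 20.2
grasp_force: 59.5
```

drive_tool --deltas '[[[0,0,0],[0,0,0]],[[0,0,0],[0,0,0]],[[0,0,0],[0,0,0]],[[0,0,0],[0,0,0]],[[0,0,0],[0,0,0]]]' --claw 5

```text
clock: 19.05
position: [586.1, -141.0, 11.3]
ee_rot: [1.0, 0.002, 0.001, 0.0]
contact_force: [0.1, -1.2, 0.1]
gripper_width: 49.8
grasp_force: 0.0
```

drive_tool --deltas '[[[0,0,-2],[0,0,0]],[[0,0,-3],[0,0,0]],[[0,0,-4],[0,0,0]],[[0,0,-4],[0,0,0]],[[-4,0,-2],[0,0,0]],[[-4,0,0],[0,0,0]],[[0,0,0],[0,0,0]],[[0,0,0],[0,0,0]]]'

```text
clock: 19.85
position: [505.3, -141.3, 161.9]
ee_rot: [1.0, 0.002, 0.001, 0.0]
contact_force: [0.2, -0.5, -0.4]
gripper_width: 49.9
grasp_force: 0.0
```

Run:
```python
from h import *
s=arm.read_state(); print(s["position"],s["contact_force"])
d=cam("wrist"); np.save("pics/w6.npy",d,allow_pickle=True)
cv2.imwrite("pics/w6.png",d["img"][...,::-1])
```

```text
[ 505.29113962 -141.32707292  161.91134012] [ 0.22989584 -0.49319522 -0.41950786]
```

View pics/w6.png

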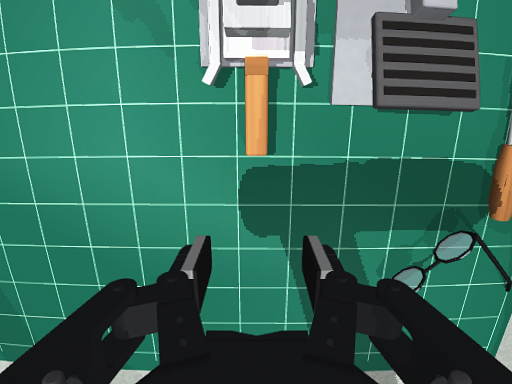

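The die sits in the lane, handle out, its end at (257,155) and the head's rear edge at (257,58). The tread is at (427,63). Numeric check of the handle and tread.

Run:
```python
from h import *
d=np.load("pics/w6.npy",allow_pickle=True).item()
print("handle end top corners",plane(d,[[247,154],[267,154]],26).round(1),"head rear",plane(d,[[246,58],[268,58]],26).round(1))
print("plate front",plane(d,[[202,66],[313,66]],8).round(1),"bar inner@50",plane(d,[[214.5,50],[296,50]],24).round(1))
print("tread near corners",plane(d,[[374,106],[479,109]],96).round(1),"far",plane(d,[[374,14],[474,18]],78).round(1))
```

```text
handle end top corners [[ 536.3 -132.2   26. ]
 [ 536.4 -151.8   26. ]] head rear [[ 623.8 -131.6   26. ]
 [ 623.9 -151.5   26. ]]
plate front [[ 619.4  -88.3    8. ]
 [ 619.9 -195.9    8. ]] bar inner@50 [[ 631.  -103.    24. ]
 [ 631.3 -176.8   24. ]]
tread near corners [[ 582.4 -224.6   96. ]
 [ 582.7 -304.7   96. ]] far [[ 647.2 -225.6   78. ]
 [ 649.  -303.    78. ]]
```

drive_tool --deltas '[[[2.7,3.1,0],[0,0,0]],[[2.7,3.1,0],[0,0,0]],[[2.7,3.1,0],[0,0,0]],[[2.6,3.1,0],[0,0,0]],[[0,0,2],[0,0,0]],[[0,0,2],[0,0,0]],[[0,0,1.5],[0,0,0]],[[0,0,0.7],[0,0,0]],[[0,0,0],[0,0,0]],[[0,0,0],[0,0,0]]]' --claw 0

```text
clock: 20.9
position: [613.9, -265.0, 99.5]
ee_rot: [1.0, 0.002, 0.0, 0.0]
contact_force: [0.8, 1.0, 0.2]
gripper_width: -0.1
grasp_force: 0.0
```

drive_tool --deltas '[[[0,0,0.2],[0,0,0]],[[0,0,0.2],[0,0,0]],[[0,0,0.2],[0,0,0]],[[0,0,0.2],[0,0,0]],[[0,0,0.2],[0,0,0]],[[0,0,0],[0,0,0]]]'

```text
clock: 21.5
position: [612.9, -264.9, 89.9]
ee_rot: [1.0, 0.002, -0.0, 0.0]
contact_force: [-3.0, 1.0, 4.6]
gripper_width: -0.3
grasp_force: 2.2
```

drive_tool --deltas '[[[0,0,0.25],[0,0,0]],[[0,0,0.25],[0,0,0]],[[0,0,0.25],[0,0,0]],[[0,0,0.25],[0,0,0]],[[0,0,0.25],[0,0,0]],[[0,0,0.25],[0,0,0]],[[0,0,0.25],[0,0,0]],[[0,0,0.25],[0,0,0]],[[0,0,0.25],[0,0,0]],[[0,0,0.25],[0,0,0]],[[0,0,0.25],[0,0,0]],[[0,0,0.25],[0,0,0]]]'

```text
clock: 22.7
position: [611.5, -265.2, 60.8]
ee_rot: [1.0, 0.002, -0.001, 0.0]
contact_force: [-5.6, 1.7, 10.7]
gripper_width: -0.1
grasp_force: 4.8
```

drive_tool --deltas '[[[0,0,0.25],[0,0,0]],[[0,0,0.25],[0,0,0]],[[0,0,0.25],[0,0,0]],[[0,0,0.2],[0,0,0]],[[0,0,0.2],[0,0,0]],[[0,0,0.1],[0,0,0]],[[0,0,0.1],[0,0,0]],[[0,0,0],[0,0,0]]]'

```text
clock: 23.5
position: [611.5, -265.2, 47.7]
ee_rot: [1.0, 0.002, -0.002, 0.0]
contact_force: [-7.3, 0.6, 11.4]
gripper_width: -0.3
grasp_force: 6.0
```

drive_tool --deltas '[[[0,0,0.1],[0,0,0]],[[0,0,0.1],[0,0,0]],[[0,0,0.1],[0,0,0]],[[0,0,0.1],[0,0,0]],[[0,0,0.1],[0,0,0]],[[0,0,0.1],[0,0,0]],[[0,0,0],[0,0,0]]]'

```text
clock: 24.2
position: [611.8, -265.2, 42.1]
ee_rot: [1.0, 0.002, -0.001, 0.0]
contact_force: [-5.9, 1.9, 12.6]
gripper_width: -0.2
grasp_force: 6.6
```

drive_tool --deltas '[[[0,0,0.1],[0,0,0]],[[0,0,0.1],[0,0,0]],[[0,0,0],[0,0,0]]]'

```text
clock: 24.5
position: [611.8, -265.2, 41.1]
ee_rot: [1.0, 0.002, -0.001, 0.0]
contact_force: [-8.0, 2.3, 16.6]
gripper_width: -0.0
grasp_force: 8.4
```

drive_tool --deltas '[[[0,0,0.1],[0,0,0]],[[0,0,0.1],[0,0,0]],[[0,0,0],[0,0,0]]]'

```text
clock: 24.8
position: [611.9, -265.2, 40.9]
ee_rot: [1.0, 0.002, -0.001, 0.001]
contact_force: [-10.1, 4.9, 25.1]
gripper_width: -0.1
grasp_force: 12.1
```

drive_tool --deltas '[[[0,0,0.1],[0,0,0]],[[0,0,0.1],[0,0,0]],[[0,0,0],[0,0,0]]]'

```text
clock: 25.1
position: [611.9, -265.3, 40.9]
ee_rot: [1.0, 0.003, -0.001, 0.001]
contact_force: [-12.3, 6.4, 32.7]
gripper_width: -0.1
grasp_force: 15.9
```

At the stop. I'll hold, then release slowly.

drive_tool --deltas '[[[0,0,0],[0,0,0]],[[0,0,0],[0,0,0]],[[0,0,0],[0,0,0]],[[0,0,0],[0,0,0]],[[0,0,0],[0,0,0]],[[0,0,0],[0,0,0]],[[0,0,0],[0,0,0]],[[0,0,0],[0,0,0]],[[0,0,0],[0,0,0]],[[0,0,0],[0,0,0]],[[0,0,0],[0,0,0]]]'

```text
clock: 26.2
position: [611.9, -265.3, 40.8]
ee_rot: [1.0, 0.003, -0.001, 0.001]
contact_force: [-13.7, 6.3, 31.9]
gripper_width: -0.1
grasp_force: 15.9
```

Run:
```python
from h import *
s=arm.read_state(); print(s["clock"],s["position"],s["contact_force"])
d=cam("side"); np.save("pics/s7.npy",d,allow_pickle=True)
cv2.imwrite("pics/s7.png",crop(d,190,110,330,215,5))
```

```text
26.2 [ 611.88342159 -265.27459565   40.83227928] [-13.71327121   6.28949406  31.92472319]
```

View pics/s7.png

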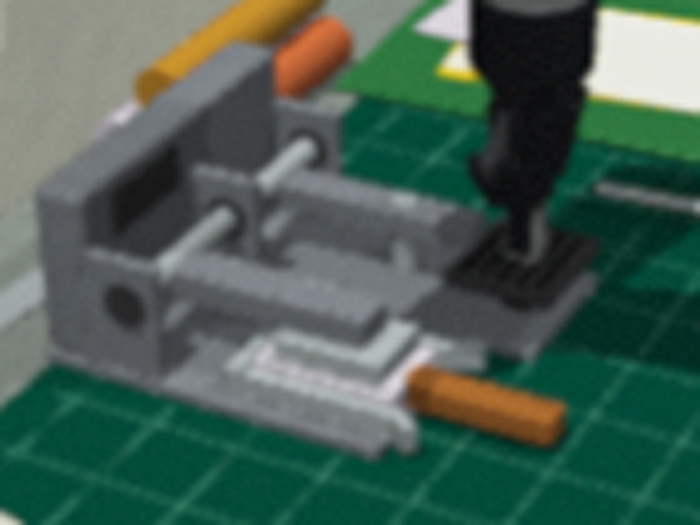

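Side view: the tread is level under the fingers at (520,260), the platen bears on the head at about (340,355), and the handle sticks out at (490,405). Now the slow release.

drive_tool --deltas '[[[0,0,-0.3],[0,0,0]],[[0,0,-0.3],[0,0,0]],[[0,0,-0.3],[0,0,0]],[[0,0,-0.4],[0,0,0]],[[0,0,-0.4],[0,0,0]],[[0,0,-0.4],[0,0,0]],[[0,0,-0.4],[0,0,0]],[[0,0,-0.4],[0,0,0]],[[0,0,-0.4],[0,0,0]],[[0,0,-0.4],[0,0,0]],[[0,0,-0.4],[0,0,0]],[[0,0,-0.4],[0,0,0]]]'

```text
clock: 27.45
position: [613.1, -265.2, 80.5]
ee_rot: [1.0, 0.002, 0.001, 0.0]
contact_force: [-1.6, 0.7, 6.7]
gripper_width: 0.3
grasp_force: 2.9
```

drive_tool --deltas '[[[0,0,-0.4],[0,0,0]],[[0,0,-0.4],[0,0,0]],[[0,0,-0.4],[0,0,0]],[[0,0,-1],[0,0,0]],[[0,0,-3],[0,0,0]],[[0,0,-3],[0,0,0]],[[-4,-2.2,0],[0,0,0]],[[-4,-3.4,0],[0,0,0]],[[-3,-3.4,0],[0,0,0]],[[0,-3.4,0],[0,0,0]],[[0,0,0],[0,0,0]],[[0,0,0],[0,0,0]]]'

```text
clock: 28.65
position: [504.3, -142.3, 161.0]
ee_rot: [1.0, 0.002, 0.0, 0.0]
contact_force: [0.2, 0.2, 0.1]
gripper_width: 0.1
grasp_force: 0.0
```

Run:
```python
from h import *
s=arm.read_state(); print(s["clock"],s["position"],s["contact_force"])
d=cam("wrist"); hsv=cv2.cvtColor(d["img"],cv2.COLOR_RGB2HSV)
m=((hsv[...,0]<20)&(hsv[...,1]>110)&(hsv[...,2]>60)).astype(np.uint8)
for c in cv2.findContours(m,0,1)[0]:
    if cv2.contourArea(c)>400:
        b=plane(d,cv2.boxPoints(cv2.minAreaRect(c)),26); print(b.round(1)[:,:2].tolist())
m=(hsv[...,2]<75).astype(np.uint8)
for c in cv2.findContours(m,0,1)[0]:
    r=cv2.boundingRect(c)
    if cv2.contourArea(c)>150 and r[1]<150: print("dark",r)
cv2.imwrite("pics/w8.png",d["img"][...,::-1])
```

```text
28.65 [ 504.34904707 -142.26454989  160.96057151] [0.21913194 0.16317607 0.07671765]
[[550.0, -378.1], [550.7, -403.3], [465.8, -427.0], [466.0, -399.3]]
[[625.0, -130.6], [625.1, -151.2], [535.4, -152.6], [535.3, -130.1]]
dark (383, 84, 94, 13)
dark (383, 68, 93, 13)
dark (383, 51, 93, 14)
dark (382, 35, 93, 14)
dark (382, 18, 92, 16)
dark (371, 10, 107, 101)
```

View pics/w8.png

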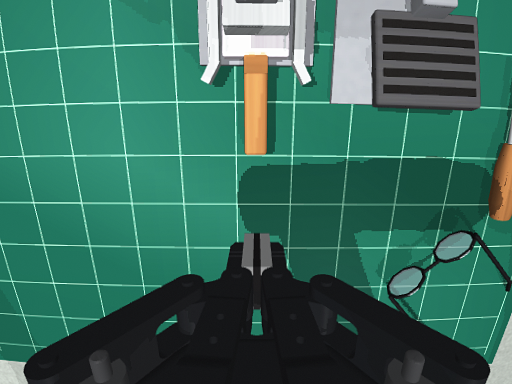

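The final view shows the tread fully up again at (427,62), as before pressing. The die is still home, with its handle end at (256,154), and the robot is clear of everything. I'm handing in.

```bash
python3 -c "
from bench import arm
print(arm.job_done())"
```

```text
the job is handed in; nothing more can be done
None
```

The square die is lying home in the nest with its handle out. The pedal was pressed to its stop with about 33 N, held for about a second and let all the way up, and the job was handed in at about 29 s; the hand-in gave no verdict.

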